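Sweep walnut shells off the board

ROBOT

A 6-joint arm with a two-finger parallel gripper is mounted at the origin on the work surface. World frame = base frame: x ahead of the robot, y to its left, z up, the work surface at z = 0. Lengths are in mm, angles in degrees, forces in N, time in s.
With the tool pointing down it reaches from about 300 to 850 mm from the base axis. Payload 4.2 kg.
Tool frame: the origin (TCP) lies at the very end of the fingers, on their centre line; the grasp point (between the pads) lies 19 mm behind it; z points along the fingers, y is the direction in which the jaws open and shut (so a half turn about z gives the same grasp; the last joint's range is limited). The gripper opens to 91 mm and grips with 3 to 60 N. Pads are 32 mm wide; open, the fingers measure 118 mm over their backs; the gripper's body (76 mm by 178 mm) begins 60 mm behind the grasp point.
Start: joints at [69.786, 18.312, 89.639, -0, 72.044, -1.146], TCP at [187.851, 543.47, 174.876] pointing down, gripper open.
Joint ranges: [-177.97, 177.97], [-48.28, 115.42], [12.27, 149.76], [-77.06, 257.06], [2.81, 150.46], [-146.56, 146.56]. Speed limits (degrees/s): [147.25, 147.25, 180, 180, 180, 180].

INTERFACE

Orientations are given as [roll, pitch, yaw] about the fixed x, y, z axes, in that order (R = Rz(yaw) Ry(pitch) Rx(roll)).
In Python, from workcell import monitor, eyes, job gives the robot as it stands.
- The arm moves only by the tool move_arm, never from a script. Its argument "increments" is a list that holds one entry, the list of rows, each a list of 7 numbers: the opening, from 0 (shut) to 1 (fully open), then the shift along the tool's x, y, z in cm, then the turn, a rotation vector about the tool's x, y, z in rad. In form: [[[jaw, x, y, z, ax, ay, az], ...]]. A call has 1 to 12 rows; each row shifts and turns the pose as measured when the row begins, along the tool's axes as they then stand; what a row does not reach is not made up. A row lasts 1/8 s, in which the tool goes at most 62.5 mm and 10.7 degrees, less where a joint would pass 70% of its speed; a pose out of reach is approached as far as the arm can. A call is refused whole if a number of a shift passes 6.25 or a number of a turn 0.188, either way. A call with a gripper value outside its range is refused whole. The fingers move at their own pace and stop on an object; "force" is the grip in N (left out, the last holds). Time passes only in rows, so rows that do not move let the fingers close. It gives the time, the measured TCP pose, the force and the opening at its end, in the units of the state.
- monitor.state(): the state, without advancing time (a new reading comes with each control period).
- eyes.grab_frame(name): name is "side" or "top"; returns a dict with "color" (384x512x3 uint8, red, green, blue), "z_map" (384x512 float32, mm along the optical axis (not along the pixel's ray), 0 where there is no reading), "camera_matrix" (3x3 intrinsics, pixels), "dist_coeffs" ([k1, k2, p1, p2, k3] as OpenCV has them; the pictures are not rectified), "rvec" (rotation vector, rad) and "tvec" (3), from world to camera coordinates, as OpenCV has them. Camera axes: x right, y down, z forward; pixel columns grow to the right and rows downward; lengths in mm; the calibration is good to about 2 mm. A picture is of the moment at which its call begins.
- job.job_done(): hands the job in, once; it reports no verdict.
The state is a dict: "time_s": time; "qpos": joint angles; "qvel": joint speeds; "effort": joint torques, N m; "ee_pos": TCP position; "ee_rot": TCP orientation; "force": force on the tool from outside, world axes, zero at the start; "torque": the same for the moment, N m; "gripper_width": finger opening in mm.
Only numpy, scipy, OpenCV 4.12 (cv2) and the standard library are available. Lean on these libraries where they do the work, as an engineer would, in place of code of your own. Each camera call takes 0.05 s, during which the arm holds its last target. There are 200 camera calls.

TASK

Clear the chopping board: sweep the three half walnut shells with your fingertips over the edge of the board and into the white tray beside it, not the blue one. Only push the shells along the board, never pick one up, and leave the little clay pot on the board and the mug and jar on the table standing where they are.

Things in the scene. Friction and masses are not known exactly. Their poses are not given: they have to be found in the camera images.
- board: pale wooden chopping board, fixed, 260 mm along its x, 280 mm along its y, 35 mm thick, flat top with no rim. Origin at the centre of its underside on the table; z up. The shells and the pot stand on it, about 60 mm apart along the board's x (at least 46 mm), anywhere within 65 mm of its middle along its y; so each can be pushed straight along the board's y without meeting another
- white_tray: white open tray, fixed, lying along one of the two ends of the board in its y direction (its +y or its -y end), axes parallel to the board's. 280 mm along x, 140 mm along y, 30 mm high (5 mm lower than the board's top), walls 4 mm, a 2 mm gap to the board, open above, so what is pushed over the board's edge drops in. Origin at the centre of its underside on the table
- blue_tray: blue open tray of the same make and size, fixed, along the opposite end of the board; no shell belongs in it. Origin at the centre of its underside
- shell1_mid (a point): half walnut shell, brown dome lying flat side down on the board: 36 mm across, 17 mm high, near-upright side for its lowest 6 mm, 10 to 17 g, loose; slides when pushed low on its side. The point is on its axis, 8 mm above its flat side
- shell2_mid (a point): half walnut shell, brown dome lying flat side down on the board: 36 mm across, 17 mm high, near-upright side for its lowest 6 mm, 10 to 17 g, loose; slides when pushed low on its side. The point is on its axis, 8 mm above its flat side
- shell3_mid (a point): half walnut shell, brown dome lying flat side down on the board: 36 mm across, 17 mm high, near-upright side for its lowest 6 mm, 10 to 17 g, loose; slides when pushed low on its side. The point is on its axis, 8 mm above its flat side
- pot_mid (a point): small open terracotta pinch pot standing among the shells on the board, 40 mm across the rim, 38 mm high, about 90 g, loose; the point is on its axis, half-way up. To be left alone
- mug_mid (a point): white mug with a handle on the table beyond the board, 72 mm across, 78 mm high; the point is on its axis half-way up. To be left alone
- jar_mid (a point): amber jar with a brass lid on the table beyond the board, 60 mm across, 78 mm high; the point is on its axis half-way up. To be left alone

How it is judged:
By the outcome, as a careful person would: the job done as asked, in the order asked, and still so for the second after the job is handed in, with the robot touching nothing.
It also fails if it takes over 54 s, if anything falls off the work surface, if the arm or the gripper's body presses on something with over 40 N, if the wrist force passes 120 N, or if a joint passes its speed limit or range.

## Working session

There is one attempt and no reset: what is moved stays moved. The work goes in short steps, Python scripts to look and compute and a tool call to move; the robot and the scene stay as the last step left them, time stands still between calls to the robot, and variables do not carry over. Pictures are saved under pics/ and viewed, about 8 in all and at most 12, crops included, and the job is handed in when it is done.

Besides the shell and the picture viewer there is one more tool, called by a JSON object that holds its "name" and its "arguments", one argument or row to a line. move_arm: Moves the arm, as the interface text tells. Its arguments: {"type":"object","properties":{"increments":{"type":"array"},"force":{"type":"number"}},"required":["increments"]}

```bash
mkdir -p pics; python3 - <<'E'
from workcell import monitor, eyes
import cv2,numpy as np
s=monitor.state();print(s)
ims=[]
for n in("top","side"):
    f=eyes.grab_frame(n);np.savez(f"{n}0.npz",**f)
    cv2.imwrite(f"pics/{n}0.png",f["color"][:,:,::-1])
    R=cv2.Rodrigues(np.array(f["rvec"],float))[0];print(n,-R.T@np.array(f["tvec"]).ravel(),R.tolist(),f["camera_matrix"],f["dist_coeffs"])
E
```

```text
{'time_s': 0.0, 'qpos': array([ 6.97860521e+01,  1.83535652e+01,  8.97048879e+01,  3.32868405e-04,
        7.20447249e+01, -1.14560654e+00]), 'qvel': array([ 0.10089655, -0.0775241 , -0.09591439,  0.04839181, -0.03683428,
       -0.10744771]), 'effort': array([ 1.50058571e-03, -4.12455010e+01, -2.31970900e+01,  7.27571966e-02,
        4.56785469e-02, -1.65909582e-04]), 'ee_pos': array([187.64863135, 542.9196918 , 174.01135044]), 'ee_rot': array([-1.79896849e+02, -2.37927238e-03,  1.60931554e+02]), 'force': array([ 0.77325696, -0.74526879, -0.4678544 ]), 'torque': array([-0.04062907,  0.01345142, -0.00111129]), 'gripper_width': 91.21363418817727}
top [551.79410657   8.39432311 782.09702267] [[0.003337924270137904, -0.9999910740892305, -0.002590367432158111], [-0.9939440911041567, -0.003033198039065099, -0.10984508850552871], [0.10983625094065459, 0.002941334989860288, -0.9939453438332406]] [[398.78956305   0.         248.53506583]
 [  0.         398.78956305 188.68399432]
 [  0.           0.           1.        ]] [-0.04915842  0.          0.          0.          0.        ]
side [ 557.13987301 -729.14000017  754.22010374] [[0.9929484863505611, -0.11849686895989522, 0.003434457865793404], [-0.07903066296995204, -0.6832783196610863, -0.7258683711194837], [0.08835981985416413, 0.7204784729107624, -0.6878250593773942]] [[477.16217096   0.         254.13020577]
 [  0.         477.16217096 187.73427412]
 [  0.           0.           1.        ]] [-0.07304253  0.          0.          0.          0.        ]
```

View pics/top0.png

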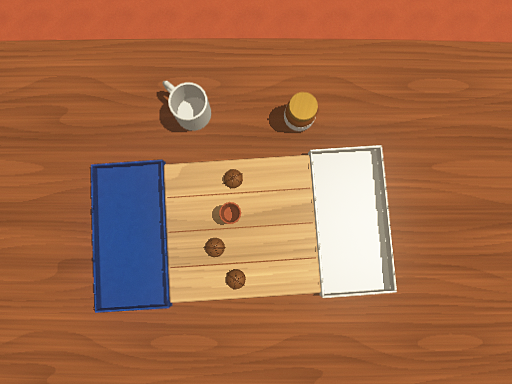

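View pics/side0.png

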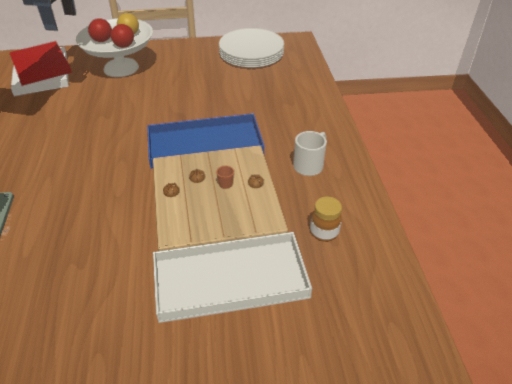

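The top view shows the shells at about (233,178), (215,247) and (235,279), with the pot at (231,213). The white tray is on the right (world -y) and the blue one on the left. The side view agrees, with the mug and jar on the far side, clear of the lanes.

```bash
cat > h.py <<'E'
import cv2,numpy as np
def ray(f,uv,z):
    K=f["camera_matrix"];R=cv2.Rodrigues(np.array(f["rvec"],float))[0];t=np.array(f["tvec"],float).ravel()
    n=cv2.undistortPoints(np.array(uv,float).reshape(-1,1,2),K,np.array(f["dist_coeffs"],float)).reshape(-1,2)
    d=np.c_[n,np.ones(len(n))]@R;c=-R.T@t
    return c+d*((z-c[2])/d[:,2])[:,None]
def blobs(f,box):
    hsv=cv2.cvtColor(np.ascontiguousarray(f["color"]),cv2.COLOR_RGB2HSV)
    m=(hsv[...,2]<125).astype(np.uint8); b=np.zeros_like(m);x0,y0,x1,y1=box;b[y0:y1,x0:x1]=1
    n,l,s,c=cv2.connectedComponentsWithStats(m*b)
    return [(c[i],s[i]) for i in range(1,n) if s[i,4]>25]
E
python3 - <<'E'
import numpy as np,cv2
from h import *
t=np.load("top0.npz");s=np.load("side0.npz")
for f,b in((t,(180,165,305,292)),(s,(157,160,275,230))):
    for c,st in blobs(f,b): print(c.round(1),st,ray(f,[c],41).round(1))
# board edges via corners picked by hue: saturation wood vs others
for f,p in ((t,[[310,155],[319,297],[164,164],[170,303]]),(s,[[162,241],[281,228]])): print(ray(f,p,35).round(1))
hsv=cv2.cvtColor(t["color"],cv2.COLOR_RGB2HSV)
w=((hsv[...,1]<40)&(hsv[...,2]>150)).astype(np.uint8);bl=((hsv[...,0]>105)&(hsv[...,0]<130)&(hsv[...,1]>120)).astype(np.uint8)
for m in(w,bl):
    c=max(cv2.findContours(m,0,1)[0],key=cv2.contourArea);r=cv2.minAreaRect(c);p=cv2.boxPoints(r);print(p.round(1).tolist());print(ray(t,p,30).round(1))
im=cv2.resize(t["color"][140:315,80:400],None,fx=2.5,fy=2.5,interpolation=2);cv2.imwrite("pics/c.png",im[:,:,::-1])
E
```

```text
[230.8 178.8] [222 169  21  20 187] [[652.2  43.8  41. ]]
[232.4 211.8] [222 203  18  19 157] [[590.3  40.5  41. ]]
[217.1 218.4] [212 211  14  14  88] [[578.1  68.7  41. ]]
[212.6 246.9] [203 238  22  19 182] [[525.6  76.5  41. ]]
[233.4 278.4] [226 269  19  20 182] [[468.4  37.7  41. ]]
[192.8 174.8] [189 170   9  12  33] [[517.3  75.4  41. ]]
[218.9 180.9] [217 176   5  11  29] [[574.1  48.8  41. ]]
[[ 699.3 -106.3   35. ]
 [ 434.4 -119.6   35. ]
 [ 681.1  171.7   35. ]
 [ 422.5  154.3   35. ]]
[[ 451.6 -106.1   35. ]
 [ 689.3  -99.1   35. ]]
[[309.0, 149.60000610351562], [383.1000061035156, 143.1999969482422], [396.0, 291.6000061035156], [321.8999938964844, 298.0]]
[[ 710.8 -105.2   30. ]
 [ 724.2 -249.2   30. ]
 [ 443.1 -264.6   30. ]
 [ 431.8 -125.8   30. ]]
[[87.30000305175781, 163.3000030517578], [163.89999389648438, 159.5], [171.1999969482422, 308.0], [94.5999984741211, 311.79998779296875]]
[[683.2 321.9  30. ]
 [690.7 173.3  30. ]
 [412.5 152.8  30. ]
 [403.8 295.9  30. ]]
```

View pics/c.png

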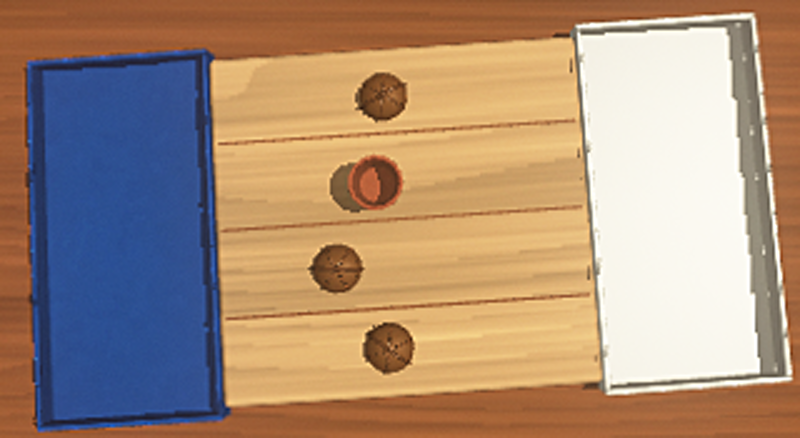

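The crop at 2.5x shows the shells at (382,96), (337,268) and (389,348) and the pot rim at (375,182). The board's seams give its y direction, and its right edge adjoins the white tray.

```bash
python3 - <<'E'
import numpy as np
from h import *
t=np.load("top0.npz")
P=lambda p,z: ray(t,np.array(p)/2.5+[80,140],z)[:,:2]
c=P([[212,58],[573,38],[601,385],[226,407]],35);print(c.round(1),np.linalg.norm(c-np.roll(c,1,0),axis=1).round(1))
l=P([[218,144],[577,121],[222,230],[582,207],[227,318],[588,294]],35)
d=l[1::2]-l[::2];print(d.round(1),np.degrees(np.arctan2(-d[:,0],d[:,1])))
th=np.arctan2(d[:,0].sum(),-d[:,1].sum()) # dir -> -y
u=d.sum(0)/np.linalg.norm(d.sum(0));v=np.array([-u[1],u[0]])
print("u",u,"v",v)
cen=c.mean(0);print("cen",cen)
for p,z in (([382,96],43),([375,182],73),([337,268],43),([389,348],43)):
    q=P([p],z)[0];print(q.round(1),"along",((q-cen)@u).round(1),"lat",((q-cen)@v).round(1))
E
```

```text
[[ 682.7  170.2]
 [ 698.9 -104.7]
 [ 439.8 -122.2]
 [ 422.8  153.6]] [260.4 275.4 259.6 276.3]
[[  18.3 -270.7]
 [  18.1 -269. ]
 [  18.6 -267.5]] [-176.13817874 -176.1577626  -176.02060814]
u [ 0.06791537 -0.99769109] v [0.99769109 0.06791537]
cen [561.05073502  24.19425955]
[652.7  40.1] along -9.6 lat 92.5
[586.9  43.3] along -17.3 lat 27.1
[525.1  72.2] along -50.4 lat -32.6
[467.3  33.6] along -15.8 lat -92.9
```

{"name": "move_arm", "arguments": {
  "increments": [
    [[0.15,0,0,0,0,0,0.167],[0.15,0,0,0,0,0,0.167],[0.15,0,0,0,0,0,0.167],[0.15,0,0,0,0,0,0.167],[0.15,0,0,0,0,0,0.167],[0.15,0,0,0,0,0,0.167],[0.15,0,0,0,0,0,0.167]]
  ],
  "force": 10
}}

```text
time_s: 0.98
ee_pos: [186.7, 540.5, 170.3]
ee_rot: [-179.8, 0.5, 91.7]
force: [0.4, 0.1, -0.4]
gripper_width: 24.3
```

```bash
cat > go.py <<'E'
# print tool-frame shift (cm) from measured pose to board coords (along,lat,z)
import sys,numpy as np
from scipy.spatial.transform import Rotation as Ro
from workcell import monitor
u=np.array([.0679,-.9977,0]);v=np.array([.9977,.0679,0]);cen=np.array([561.05,24.2,0])
s=monitor.state();R=Ro.from_euler('xyz',s["ee_rot"],degrees=True).as_matrix()
p=np.array(s["ee_pos"]);print(s["time_s"],"along %.1f lat %.1f z %.1f"%((p-cen)@u,(p-cen)@v,p[2]),"rot",s["ee_rot"].round(2),"w",round(s["gripper_width"],1),"F",s["force"].round(1))
G=np.c_[-u,v,[0,0,-1]];print("turn",Ro.from_matrix(R.T@G).as_rotvec().round(3))
for a in sys.argv[1:]:
    al,la,z=map(float,a.split(","));q=cen+u*al+v*la+[0,0,z];print(a,"shift cm",(R.T@(q-p)/10).round(2))
E
python3 go.py -60,92.5,100 -60,92.5,38
```

```text
0.975 along -540.5 lat -338.4 z 170.3 rot [-179.79    0.52   91.74] w 24.3 F [ 0.4  0.1 -0.4]
turn [-0.004  0.009 -0.038]
-60,92.5,100 shift cm [-46.33  44.89   7.29]
-60,92.5,38 shift cm [-46.27  44.92  13.49]
```

{"name": "move_arm", "arguments": {
  "increments": [
    [[0.15,-4.2,4.1,0.3,0,0,-0.035],[0.15,-4.2,4.1,0.3,0,0,0],[0.15,-4.2,4.1,0.3,0,0,0],[0.15,-4.2,4.1,0.3,0,0,0],[0.15,-4.2,4.1,0.3,0,0,0],[0.15,-4.2,4.1,0.3,0,0,0],[0.15,-4.2,4.1,0.3,0,0,0],[0.15,-4.2,4.1,0.3,0,0,0],[0.15,-4.2,4.1,0.3,0,0,0],[0.15,-4.2,4.1,0.3,0,0,0],[0.15,0,0,0,0,0,0]]
  ]
}}

```text
time_s: 2.35
ee_pos: [634.0, 134.7, 135.8]
ee_rot: [-179.5, 0.6, 93.9]
force: [-0.0, 0.5, 0.3]
gripper_width: 13.6
```

```bash
python3 go.py -60,92.5,60
```

```text
2.35 along -105.3 lat 80.3 z 135.8 rot [-179.48    0.59   93.93] w 13.6 F [-0.   0.5  0.3]
turn [-0.009  0.01   0.001]
-60,92.5,60 shift cm [-4.45  1.28  7.61]
```

{"name": "move_arm", "arguments": {
  "increments": [
    [[0.15,-2.3,0.6,2.5,-0.009,0.01,0],[0.15,-2.2,0.6,2.3,0,0,0],[0.15,0,0,2.2,0,0,0],[0.15,0,0,0,0,0,0]]
  ]
}}

```text
time_s: 2.85
ee_pos: [646.1, 91.7, 63.0]
ee_rot: [-179.8, -0.1, 94.0]
force: [0.7, -0.4, 0.3]
gripper_width: 13.4
```

```bash
python3 go.py -60,92.5,38.5 160,92.5,38.5; python3 - <<'E'
from workcell import eyes
import cv2,numpy as np
f=eyes.grab_frame("side");im=f["color"]
cv2.imwrite("pics/s1.png",cv2.resize(im[80:300,120:380],None,fx=2.5,fy=2.5,interpolation=2)[:,:,::-1])
E
```

```text
2.85 along -61.5 lat 89.5 z 63.0 rot [-1.7976e+02 -1.1000e-01  9.3980e+01] w 13.4 F [ 0.7 -0.4  0.3]
turn [-0.004 -0.002  0.002]
-60,92.5,38.5 shift cm [-0.16  0.31  2.45]
160,92.5,38.5 shift cm [-22.16   0.28   2.41]
```

View pics/s1.png

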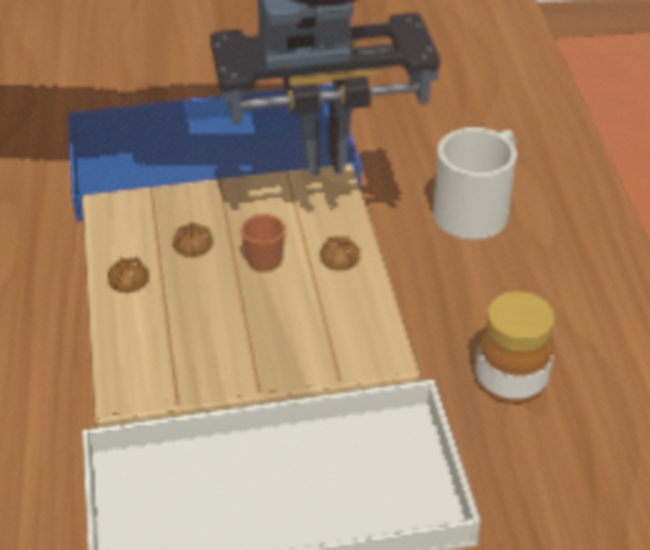

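The side crop shows the fingers at (328,165), squarely behind the first shell at (340,253). They are clear of the pot at (263,242), and the mug and jar are well off to the side.

{"name": "move_arm", "arguments": {
  "increments": [
    [[0.15,0,0.3,1.2,0,0,0],[0.15,0,0,1.0,0,0,0],[0.15,0,0,0.1,0,0,0],[0.15,0,0,0,0,0,0]]
  ]
}}

```text
time_s: 3.4
ee_pos: [651.4, 94.1, 42.5]
ee_rot: [179.8, -0.1, 94.1]
force: [0.6, 1.1, 0.5]
gripper_width: 13.6
```

```bash
python3 go.py -60,92.5,38.5 160,92.5,38.5
```

```text
3.4 along -63.6 lat 94.9 z 42.5 rot [ 1.7984e+02 -1.4000e-01  9.4120e+01] w 13.6 F [0.6 1.1 0.5]
turn [ 0.003 -0.003  0.004]
-60,92.5,38.5 shift cm [-0.36 -0.24  0.4 ]
160,92.5,38.5 shift cm [-22.36  -0.33   0.35]
```

{"name": "move_arm", "arguments": {
  "increments": [
    [[0.15,0,-0.2,0.3,0,0,0],[0.15,-0.5,0,0.05,0,0,0],[0.15,-1,0,0,0,0,0],[0.15,-1,0,0,0,0,0],[0.15,-1,0,0,0,0,0],[0.15,-1,0,0,0,0,0]]
  ]
}}

```text
time_s: 4.15
ee_pos: [653.3, 45.8, 39.6]
ee_rot: [179.7, -0.1, 94.1]
force: [-0.3, -0.3, 0.6]
gripper_width: 13.5
```

```bash
python3 go.py 165,92.5,38.5
```

```text
4.15 along -15.3 lat 93.5 z 39.6 rot [ 1.7974e+02 -1.2000e-01  9.4120e+01] w 13.5 F [-0.3 -0.3  0.6]
turn [ 0.005 -0.002  0.004]
165,92.5,38.5 shift cm [-18.03  -0.17   0.08]
```

{"name": "move_arm", "arguments": {
  "increments": [
    [[0.15,-1.2,0,0,0,0,0],[0.15,-1.2,0,0,0,0,0],[0.15,-1.2,0,0,0,0,0],[0.15,-1.2,0,0,0,0,0],[0.15,-1.2,0,0,0,0,0],[0.15,-1.2,0,0,0,0,0]]
  ]
}}

```text
time_s: 4.9
ee_pos: [658.9, -31.6, 39.5]
ee_rot: [179.7, -0.1, 94.1]
force: [0.3, -0.3, 0.4]
gripper_width: 14.3
```

```bash
python3 go.py 165,92.5,38.5;python3 - <<'E'
from workcell import eyes
import cv2,numpy as np
f=eyes.grab_frame("side");im=f["color"]
cv2.imwrite("pics/s2.png",cv2.resize(im[80:300,120:380],None,fx=2.5,fy=2.5,interpolation=2)[:,:,::-1])
E
```

```text
4.9 along 62.3 lat 93.8 z 39.5 rot [ 1.7973e+02 -1.1000e-01  9.4090e+01] w 14.3 F [ 0.3 -0.3  0.4]
turn [ 0.005 -0.002  0.003]
165,92.5,38.5 shift cm [-10.27  -0.17   0.08]
```

View pics/s2.png

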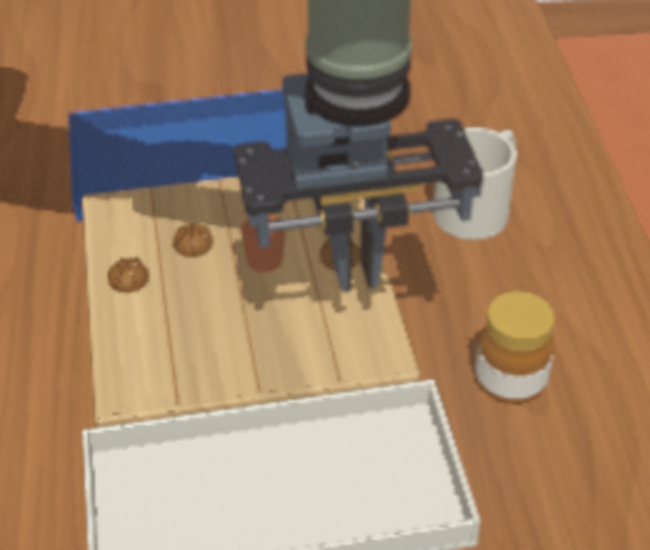

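The side crop shows the fingertips at about (345,290) and (375,288), while the shell is still at (338,253). The fingers appear to have passed it without pushing it, so I'll work out the true tip position from the images before going on.

```bash
python3 - <<'E'
from h import *
from workcell import eyes
u=np.array([.0679,-.9977,0]);v=np.array([.9977,.0679,0]);cen=np.array([561.05,24.2,0])
s=np.load("side0.npz")
def B(p,z):
    q=ray(s,np.array(p)/2.5+[120,80],z);return np.c_[(q-cen)@u,(q-cen)@v].round(1).tolist()
for z in(35,40,55,70):print(z,"tips",B([[345,290],[375,288]],z))
print("first pic tips", B([[314,172],[343,172]],63))
print("shells,pot",B([[340,253],[192,240],[127,275]],43),B([[263,228]],73))
print("corners",B([[84,200],[98,420],[417,375],[357,172]],35))
f=eyes.grab_frame("top");np.savez("top1.npz",**f)
cv2.imwrite("pics/t1.png",cv2.resize(f["color"][100:320,150:400],None,fx=2.5,fy=2.5,interpolation=2)[:,:,::-1])
E
```

```text
35 tips [[32.9, 91.7], [35.2, 117.6]]
40 tips [[37.9, 90.6], [40.2, 116.4]]
55 tips [[52.9, 87.6], [55.1, 112.8]]
70 tips [[67.9, 84.5], [70.1, 109.2]]
first pic tips [[-96.8, 87.6], [-92.0, 113.9]]
shells,pot [[-5.5, 94.6], [-46.3, -31.7], [-11.5, -91.6]] [[-16.9, 29.0]]
corners [[-129.6, -125.6], [139.4, -124.2], [139.1, 129.8], [-123.7, 134.0]]
```

View pics/t1.png

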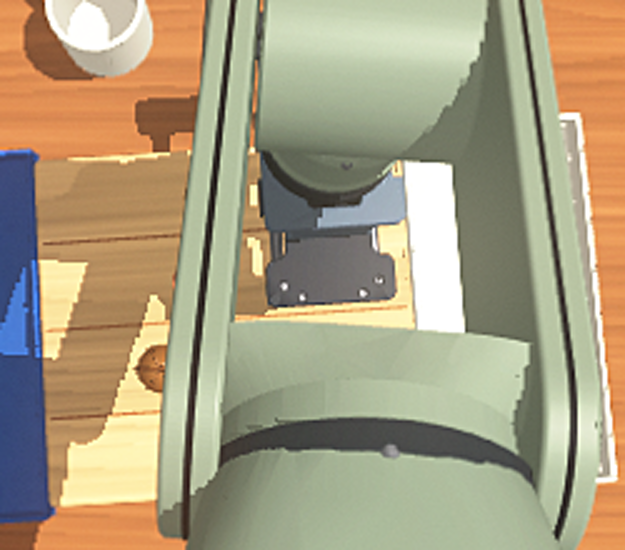

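The top view is mostly blocked by the arm, but the jaws are in the right lane. The side view fits a tip well above the reported z. I'll check that with the depth map.

```bash
cat >> h.py <<'E'
u=np.array([.0679,-.9977,0]);v=np.array([.9977,.0679,0]);cen=np.array([561.05,24.2,0])
def cloud(f):
    K=f["camera_matrix"];R=cv2.Rodrigues(np.array(f["rvec"],float))[0];t=np.array(f["tvec"],float).ravel()
    h,w=f["z_map"].shape;g=np.stack(np.meshgrid(np.arange(w),np.arange(h)),-1).reshape(-1,1,2).astype(float)
    n=cv2.undistortPoints(g,K,np.array(f["dist_coeffs"],float)).reshape(-1,2);z=f["z_map"].reshape(-1,1)
    P=(np.c_[n,np.ones(len(n))]*z-t)@R
    P=np.c_[(P-cen)@u,(P-cen)@v,P[:,2]];P[z[:,0]==0]=np.nan
    return P.reshape(h,w,3)
E
python3 - <<'E'
from h import *
from workcell import eyes,monitor
f=eyes.grab_frame("side");np.savez("side2.npz",**f)
C=cloud(f)
def at(cx,cy): x=int(round(120+cx/2.5));y=int(round(80+cy/2.5));print((cx,cy),C[y,x].round(1),f["color"][y,x])
for p in((345,270),(345,280),(345,286),(345,292),(345,298),(375,270),(375,282),(375,290),(375,298),(338,253),(263,250),(130,350),(300,370),(50,350),(560,300),(200,500),(127,272)):at(*p)
print(monitor.state()["ee_pos"],monitor.state()["qpos"])
E
```

```text
(345, 270) [ 81.7  81.5 106. ] [85 88 92]
(345, 280) [80.1 81.9 93.4] [86 89 93]
(345, 286) [83.9 81.2 91.6] [84 86 91]
(345, 292) [79.1 82.3 78.4] [146 128 106]
(345, 298) [42.1 89.9 35.2] [207 177 130]
(375, 270) [ 81.3 105.9 101.4] [88 90 94]
(375, 282) [ 80.1 106.6  86.3] [91 94 96]
(375, 290) [ 37.2 117.2  34.6] [131 111  88]
(375, 298) [ 46.1 115.3  34.6] [209 180 132]
(338, 253) [ 81.1  75.5 125.2] [72 73 76]
(263, 250) [ 0.8 25.7 63.8] [110  71  55]
(130, 350) [ 70.2 -95.   35.5] [212 182 133]
(300, 370) [115.5  38.6  33.8] [196 167 122]
(50, 350) [  24.5 -164.9    0.3] [175 121  78]
(560, 300) [ 44.8 286.7  -1.1] [172 119  77]
(200, 500) [205.6 -54.3   3.5] [224 220 208]
(127, 272) [ -6.2 -90.5  50.7] [169 126  82]
[658.83392829 -31.40407168  39.46490216] [-3.81820237 31.52644376 88.50707708  0.18376294 59.71931365 -7.93758878]
```

Depth confirms it. The fingertips really end at about z 79 while the reported TCP z is 39.5, so the reported height reads about 40 mm low. The along and lateral readings agree. Nothing was touched. I'll go back behind the shell at this height and measure the tip there.

{"name": "move_arm", "arguments": {
  "increments": [
    [[0.15,2.2,-0.1,0,0,0,0],[0.15,2.2,0,0,0,0,0],[0.15,2.2,0,0,0,0,0],[0.15,2.2,0,0,0,0,0],[0.15,2.2,0,0,0,0,0],[0.15,1.8,0,0,0,0,0],[0.15,0,0,0,0,0,0]]
  ]
}}

```text
time_s: 5.92
ee_pos: [646.6, 111.5, 40.1]
ee_rot: [179.7, -0.2, 94.4]
force: [-0.2, -0.5, 0.3]
gripper_width: 14.0
```

```bash
cat > tip.py <<'E'
from h import *
from workcell import eyes,monitor
import sys
f=eyes.grab_frame("side");C=cloud(f);s=monitor.state();p=s["ee_pos"]-cen;a,l=p@u,p@v
hsv=cv2.cvtColor(f["color"],cv2.COLOR_RGB2HSV)
m=(abs(C[...,0]-a)<30)&(abs(C[...,1]-l)<26)&(C[...,2]>float(sys.argv[1]))&(hsv[...,1]<60)
Q=C[m];print("n",len(Q),"reported z",round(p[2],1),"low z pct",np.percentile(Q[:,2],[0,1,3,5,10,25]).round(1))
lo=Q[Q[:,2]<np.percentile(Q[:,2],1)+25];print("along",np.percentile(lo[:,0],[5,50,95]).round(1),"lat",np.percentile(lo[:,1],[2,25,50,75,98]).round(1), "tcp",a.round(1),l.round(1))
E
python3 tip.py 40; python3 go.py -60,92.5,10
```

```text
n 1110 reported z 40.0 low z pct [ 79.4  86.1  94.   98.9 113.1 146.6]
along [-90.2 -64.8 -61.5] lat [ 73.9  78.4  98.5 101.9 107.9] tcp -80.5 91.3
5.975 along -80.5 lat 91.3 z 40.0 rot [179.74  -0.23  94.39] w 13.4 F [ 0.1 -0.1 -0.6]
turn [ 0.005 -0.004  0.009]
-60,92.5,10 shift cm [-2.06  0.09  2.99]
```

{"name": "move_arm", "arguments": {
  "increments": [
    [[0.15,-0.5,0,1.2,0,0,0],[0.15,-0.5,0,1.2,0,0,0],[0.15,0,0.1,0.6,0,0,0],[0.15,0,0,0,0,0,0]]
  ]
}}

```text
time_s: 6.48
ee_pos: [648.1, 97.4, 6.8]
ee_rot: [179.9, -0.2, 94.2]
force: [0.1, 0.1, 0.0]
gripper_width: 13.8
```

```bash
python3 tip.py 40; python3 go.py -65,92.5,0
```

```text
n 1032 reported z 7.1 low z pct [ 46.2  55.3  61.2  68.4  83.7 145.2]
along [-68.4 -50.1 -47.4] lat [ 74.4  78.1  82.9 103.1 108. ] tcp -67.2 92.0
6.525 along -67.2 lat 92.0 z 7.1 rot [ 1.7984e+02 -1.7000e-01  9.4230e+01] w 13.6 F [0.4 0.2 0.4]
turn [ 0.003 -0.003  0.006]
-65,92.5,0 shift cm [-0.22  0.05  0.71]
```

{"name": "move_arm", "arguments": {
  "increments": [
    [[0.15,0,0,0.4,0,0,0],[0.15,0,0,0.25,0,0,0],[0.15,0,0,0,0,0,0]]
  ]
}}

```text
time_s: 6.9
ee_pos: [648.9, 97.6, 0.8]
ee_rot: [179.8, -0.2, 94.2]
force: [0.4, 0.6, -0.3]
gripper_width: 13.8
```

```bash
python3 tip.py 36.5; python3 go.py -65,92.5,0; python3 - <<'E'
from workcell import eyes
import cv2,numpy as np
f=eyes.grab_frame("side");im=f["color"]
cv2.imwrite("pics/s3.png",cv2.resize(im[120:230,200:330],None,fx=5,fy=5,interpolation=2)[:,:,::-1])
E
```

```text
n 1094 reported z 0.9 low z pct [ 39.6  46.4  57.2  64.8  79.9 154.8]
along [-69.5 -49.8 -47. ] lat [ 75.6  78.3  82.6 103.7 108.6] tcp -67.3 92.7
6.95 along -67.3 lat 92.7 z 0.9 rot [179.75  -0.18  94.22] w 14.2 F [0.1 0.1 0. ]
turn [ 0.004 -0.003  0.006]
-65,92.5,0 shift cm [-0.23 -0.02  0.09]
```

View pics/s3.png

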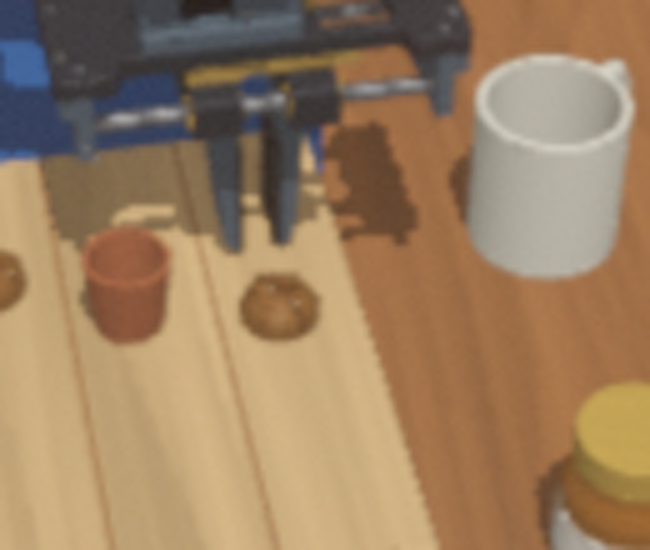

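The crop shows the tips (232,250) and (282,243) down behind the shell (280,305), with the shell about 2–3 mm to the right of the lane centre. I'll shift slightly and push.

{"name": "move_arm", "arguments": {
  "increments": [
    [[0.15,-0.5,0.2,0,0,0,0.006],[0.15,-1,0,0,0,0,0],[0.15,-1.2,0,0,0,0,0],[0.15,-1.2,0,0,0,0,0],[0.15,-1.2,0,0,0,0,0],[0.15,-1.2,0,0,0,0,0],[0.15,-1.2,0,0,0,0,0],[0.15,-1.2,0,0,0,0,0]]
  ]
}}

```text
time_s: 8.0
ee_pos: [657.7, 4.7, 1.3]
ee_rot: [179.7, -0.2, 93.8]
force: [-0.1, -0.6, -0.4]
gripper_width: 13.8
```

```bash
python3 go.py 150,94,0; cat > shells.py <<'E'
from h import *
from workcell import eyes
f=eyes.grab_frame("side");C=cloud(f);hsv=cv2.cvtColor(f["color"],cv2.COLOR_RGB2HSV)
b=(hsv[...,0]<18)&(hsv[...,1]>95)&(hsv[...,2]<185)
zz=C[...,2];m=b&(((zz>38)&(zz<90)&(C[...,0]<150))|((zz>4)&(zz<90)&(C[...,0]>150)))&(abs(C[...,1])<145)&(C[...,0]>-135)&(C[...,0]<290)
n,l,s,c=cv2.connectedComponentsWithStats(m.astype(np.uint8))
for i in range(1,n):
    if s[i,4]>12:
        Q=C[l==i];print(c[i].round(),s[i,4],"board pos",np.median(Q,0).round(1),"ztop",np.percentile(Q[:,2],95).round(1))
E
python3 shells.py
```

```text
8.0 along 26.1 lat 95.1 z 1.3 rot [ 1.7969e+02 -1.7000e-01  9.3850e+01] w 13.8 F [-0.1 -0.6 -0.4]
turn [ 0.005 -0.003 -0.001]
150,94,0 shift cm [-12.39  -0.1    0.09]
[230. 169.] 15 board pos [-28.2  41.1  68.8] ztop 75.3
[197. 175.] 167 board pos [-42.7 -31.5  47.9] ztop 53.5
[225. 180.] 170 board pos [-3.1 27.7 56.6] ztop 73.4
[171. 189.] 182 board pos [ -8.3 -90.9  48.1] ztop 53.3
[262. 202.] 202 board pos [65.9 93.5 48.4] ztop 53.6
```

Shell 1 is being pushed: it has gone from about -6 to 60 along the board and sits in line. I'll continue.

{"name": "move_arm", "arguments": {
  "increments": [
    [[0.15,-1.2,0,0,0,0,0],[0.15,-1.2,0,0,0,0,0],[0.15,-1.2,0,0,0,0,0],[0.15,-1.2,0,0,0,0,0],[0.15,-1.2,0,0,0,0,0],[0.15,-1.2,0,0,0,0,0],[0.15,-1.2,0,0,0,0,0],[0.15,-1.2,0,0,0,0,0],[0.15,-1.2,0,0,0,0,0],[0.15,-0.9,0,0,0,0,0],[0.15,-0.5,0,0,0,0,0],[0.15,0,0,0,0,0,0]]
  ]
}}

```text
time_s: 9.55
ee_pos: [666.5, -127.8, 0.8]
ee_rot: [179.7, -0.1, 93.8]
force: [-0.4, -0.4, 0.0]
gripper_width: 13.7
```

```bash
python3 go.py 150,94,0; python3 shells.py
```

```text
9.55 along 158.8 lat 94.9 z 0.8 rot [ 1.7968e+02 -1.1000e-01  9.3770e+01] w 13.7 F [-0.4 -0.4  0. ]
turn [ 0.006 -0.002 -0.002]
150,94,0 shift cm [ 0.88 -0.09  0.08]
[225. 175.] 329 board pos [-11.4  28.1  63.2] ztop 73.9
[197. 175.] 168 board pos [-42.6 -31.4  47.8] ztop 53.1
[171. 189.] 183 board pos [ -8.1 -90.5  47.7] ztop 53.9
```

Shell 1 is past the edge and off the board. I'll lift by 80 mm to clear the pot and go behind shell 2.

{"name": "move_arm", "arguments": {
  "increments": [
    [[0.15,0,0,-4,0,0,0],[0.15,0,0,-4,0,0,0],[0.15,3.5,-1.6,-0.8,0,0,0],[0.15,3.7,-1.8,0,0,0,0],[0.15,3.7,-1.8,0,0,0,0],[0.15,3.7,-1.8,0,0,0,0],[0.15,3.7,-1.8,0,0,0,0],[0.15,3.7,-1.8,0,0,0,0],[0.15,3.7,-1.8,0,0,0,0],[0.15,0,0,0,0,0,0]]
  ]
}}

```text
time_s: 10.85
ee_pos: [520.0, 132.0, 92.3]
ee_rot: [179.6, -0.3, 94.0]
force: [0.0, -0.4, 0.6]
gripper_width: 13.6
```

```bash
python3 go.py -105,-31.5,20; python3 shells.py;python3 - <<'E'
from workcell import eyes
import cv2,numpy as np
f=eyes.grab_frame("side");im=f["color"]
cv2.imwrite("pics/s4.png",cv2.resize(im[80:320,120:380],None,fx=2.3,fy=2.3,interpolation=2)[:,:,::-1])
E
```

```text
10.85 along -110.3 lat -33.6 z 92.3 rot [179.56  -0.28  94.03] w 13.6 F [ 0.  -0.4  0.6]
turn [ 0.008 -0.005  0.002]
-105,-31.5,20 shift cm [-0.57  0.15  7.23]
[225. 176.] 330 board pos [-8.5 28.1 61.8] ztop 73.9
[197. 175.] 164 board pos [-43.  -31.7  47.9] ztop 53.2
[171. 189.] 180 board pos [ -8.2 -91.2  47.8] ztop 53.0
[275. 253.] 195 board pos [181.3  96.   21.7] ztop 24.7
```

View pics/s4.png

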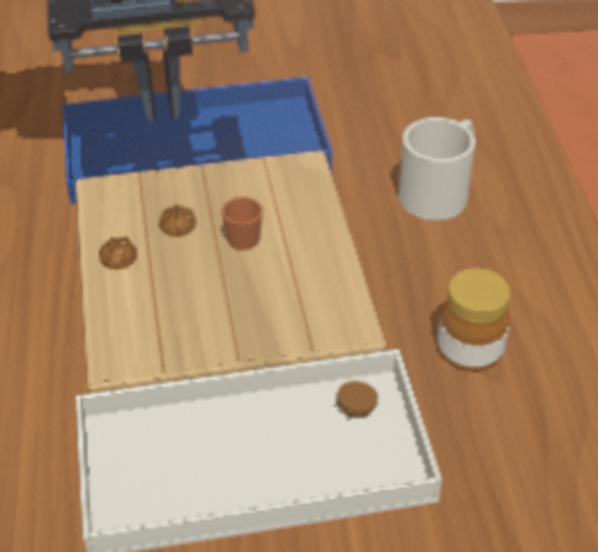

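Shell 1 lies in the white tray at (357,398), turned dome down. The pot (242,223) and the other two shells (178,220) and (118,252) haven't moved.

{"name": "move_arm", "arguments": {
  "increments": [
    [[0.15,-0.3,0.1,2,0.008,-0.005,0],[0.15,-0.3,0,2,0,0,0],[0.15,0,0,2,0,0,0],[0.15,0,0,1.6,0,0,0],[0.15,0,0,0.6,0,0,0],[0.15,0,0,0,0,0,0]]
  ]
}}

```text
time_s: 11.7
ee_pos: [525.1, 117.7, 1.8]
ee_rot: [-179.7, 0.2, 93.4]
force: [0.1, -0.6, 0.5]
gripper_width: 13.6
```

```bash
python3 tip.py 38; python3 go.py -100,-31.8,1
```

```text
n 1194 reported z 2.1 low z pct [ 41.   49.1  60.7  69.   86.1 159.4]
along [-81.8 -79.  -76.6] lat [-45.9 -41.6 -20.3 -16.7 -12.4] tcp -95.8 -29.4
11.75 along -95.8 lat -29.4 z 2.1 rot [-179.79    0.2    93.46] w 14.1 F [-0.2 -0.1 -0. ]
turn [-0.004  0.003 -0.008]
-100,-31.8,1 shift cm [ 0.42 -0.25  0.11]
```

{"name": "move_arm", "arguments": {
  "increments": [
    [[0.15,0,-0.2,0.1,0,0,-0.008],[0.15,-1,0,0,0,0,0],[0.15,-1.2,0,0,0,0,0],[0.15,-1.2,0,0,0,0,0],[0.15,-1.2,0,0,0,0,0],[0.15,-1.2,0,0,0,0,0],[0.15,-1.2,0,0,0,0,0],[0.15,-1.2,0,0,0,0,0],[0.15,-1.2,0,0,0,0,0],[0.15,-1.2,0,0,0,0,0]]
  ]
}}

```text
time_s: 13.0
ee_pos: [532.4, 4.4, 3.3]
ee_rot: [180.0, 0.2, 93.9]
force: [0.1, -0.0, -0.0]
gripper_width: 13.9
```

```bash
python3 go.py 158,-32,0.9; python3 shells.py
```

```text
13.0 along 17.8 lat -29.9 z 3.3 rot [179.98   0.2   93.95] w 13.9 F [ 0.1 -0.  -0. ]
turn [0.    0.003 0.001]
158,-32,0.9 shift cm [-14.02  -0.22   0.29]
[224. 166.] 14 board pos [-34.5  29.1  72.8] ztop 75.8
[226. 179.] 256 board pos [-4.4 27.9 58.2] ztop 73.7
[171. 189.] 184 board pos [ -8.8 -90.9  47.7] ztop 53.2
[203. 207.] 203 board pos [ 57.  -29.8  48.3] ztop 53.2
[275. 253.] 196 board pos [181.5  96.   21.7] ztop 24.7
```

{"name": "move_arm", "arguments": {
  "increments": [
    [[0.15,-1.2,0,0.15,0,0,0],[0.15,-1.2,0,0.05,0,0,0],[0.15,-1.2,0,0,0,0,0],[0.15,-1.2,0,0,0,0,0],[0.15,-1.2,0,0,0,0,0],[0.15,-1.2,0,0,0,0,0],[0.15,-1.2,0,0,0,0,0],[0.15,-1.2,0,0,0,0,0],[0.15,-1.2,0,0,0,0,0],[0.15,-1.2,0,0,0,0,0],[0.15,-0.8,0,0,0,0,0],[0.15,0,0,0,0,0,0]]
  ]
}}

```text
time_s: 14.55
ee_pos: [542.1, -133.2, 1.9]
ee_rot: [179.9, 0.2, 93.8]
force: [0.9, -0.8, 0.3]
gripper_width: 13.9
```

```bash
python3 go.py 158,-32,0.9; python3 shells.py
```

```text
14.55 along 155.7 lat -29.5 z 1.9 rot [1.7991e+02 1.6000e-01 9.3850e+01] w 13.9 F [ 0.9 -0.8  0.3]
turn [ 0.002  0.003 -0.001]
158,-32,0.9 shift cm [-0.23 -0.25  0.1 ]
[228. 177.] 212 board pos [-4.5 34.1 60.3] ztop 73.4
[168. 188.] 81 board pos [-10.6 -96.2  49.8] ztop 54.1
[275. 253.] 194 board pos [181.9  96.4  21.8] ztop 24.3
[213. 271.] 244 board pos [203.9 -27.6  23.1] ztop 33.7
```

{"name": "move_arm", "arguments": {
  "increments": [
    [[0.15,0,0,-3,0,0,0],[0.15,0,0,-3,0,0,0],[0.15,3.2,-0.8,-0.5,0,0,0],[0.15,3.3,-0.9,0,0,0,0],[0.15,3.3,-0.9,0,0,0,0],[0.15,3.3,-0.9,0,0,0,0],[0.15,3.3,-0.9,0,0,0,0],[0.15,3.3,-0.9,0,0,0,0],[0.15,2.3,-0.5,0,0,0,0],[0.15,0,0,0,0,0,0]]
  ]
}}

```text
time_s: 15.85
ee_pos: [465.0, 92.7, 68.0]
ee_rot: [180.0, 0.0, 94.1]
force: [-0.1, -0.1, 1.2]
gripper_width: 14.3
```

```bash
python3 go.py -70,-91,2; python3 shells.py
```

```text
15.85 along -74.9 lat -91.1 z 68.0 rot [1.7998e+02 4.0000e-02 9.4120e+01] w 14.3 F [-0.1 -0.1  1.2]
turn [0.    0.001 0.004]
-70,-91,2 shift cm [-0.48  0.01  6.61]
[225. 176.] 326 board pos [-8.7 28.1 61.6] ztop 74.5
[171. 189.] 185 board pos [ -8.5 -91.4  47.7] ztop 53.4
[275. 253.] 194 board pos [181.4  96.1  21.6] ztop 24.5
[213. 266.] 212 board pos [190.2 -26.2  21.2] ztop 24.2
```

Shell 2 has settled in the tray. I'll descend behind shell 3.

{"name": "move_arm", "arguments": {
  "increments": [
    [[0.15,0,0,2,0,0,0.004],[0.15,0,0,2,0,0,0],[0.15,0,0,1.4,0,0,0],[0.15,0,0,0.5,0,0,0],[0.15,0,0,0,0,0,0]]
  ]
}}

```text
time_s: 16.52
ee_pos: [467.6, 88.8, 8.1]
ee_rot: [179.8, 0.1, 93.7]
force: [-0.9, -0.3, 0.4]
gripper_width: 13.8
```

```bash
python3 tip.py 38; python3 go.py -72,-91.2,1
```

```text
n 1358 reported z 8.3 low z pct [ 48.3  56.2  66.4  76.   94.5 166.3]
along [-56.2 -53.7 -51.3] lat [-105.6 -101.1  -97.2  -76.4  -72. ] tcp -70.9 -88.6
16.575 along -70.9 lat -88.6 z 8.3 rot [1.7978e+02 1.2000e-01 9.3700e+01] w 14.0 F [-0.1  0.1 -0.1]
turn [ 0.004  0.002 -0.003]
-72,-91.2,1 shift cm [ 0.11 -0.27  0.73]
```

{"name": "move_arm", "arguments": {
  "increments": [
    [[0.15,0,-0.2,0.4,0,0,0],[0.15,0,0,0.3,0,0,0],[0.15,-0.6,0,0,0,0,0],[0.15,-1.2,0,0,0,0,0],[0.15,-1.2,0,0,0,0,0],[0.15,-1.2,0,0,0,0,0],[0.15,-1.2,0,0,0,0,0],[0.15,-1.2,0,0,0,0,0],[0.15,-1.2,0,0,0,0,0],[0.15,-1.2,0,0,0,0,0]]
  ]
}}

```text
time_s: 17.82
ee_pos: [473.2, -7.5, 2.5]
ee_rot: [179.6, 0.1, 93.7]
force: [-0.4, -0.5, -0.3]
gripper_width: 13.5
```

```bash
python3 go.py 158,-91,1; python3 shells.py
```

```text
17.825 along 25.7 lat -89.8 z 2.5 rot [1.7959e+02 1.2000e-01 9.3710e+01] w 13.5 F [-0.4 -0.5 -0.3]
turn [ 0.007  0.002 -0.003]
158,-91,1 shift cm [-13.23  -0.08   0.18]
[225. 176.] 328 board pos [-8.4 28.  62. ] ztop 73.7
[174. 214.] 205 board pos [ 66.4 -89.8  48.4] ztop 53.5
[275. 253.] 195 board pos [182.1  96.   21.8] ztop 24.4
[212. 266.] 215 board pos [190.3 -28.9  21.4] ztop 24.4
```

{"name": "move_arm", "arguments": {
  "increments": [
    [[0.15,-1.2,0,0.1,0,0,0],[0.15,-1.2,0,0,0,0,0],[0.15,-1.2,0,0,0,0,0],[0.15,-1.2,0,0,0,0,0],[0.15,-1.2,0,0,0,0,0],[0.15,-1.2,0,0,0,0,0],[0.15,-1.2,0,0,0,0,0],[0.15,-1.2,0,0,0,0,0],[0.15,-1.2,0,0,0,0,0],[0.15,-1.2,0,0,0,0,0],[0.15,-0.3,0,0,0,0,0],[0.15,0,0,0,0,0,0]]
  ]
}}

```text
time_s: 19.38
ee_pos: [481.9, -140.5, 1.8]
ee_rot: [179.6, 0.2, 93.6]
force: [0.1, 0.6, 0.5]
gripper_width: 14.3
```

{"name": "move_arm", "arguments": {
  "increments": [
    [[0.15,0,0,-3,0,0,0],[0.15,0,0,-3,0,0,0],[0.15,1,0,-4,0,0,0],[0.15,3,-3,0,0,0,0],[0.15,3,-3,0,0,0,0],[0.15,0,0,0,0,0,0],[0.15,0,0,0,0,0,0],[0.15,0,0,0,0,0,0]]
  ]
}}

```text
time_s: 20.38
ee_pos: [416.0, -70.7, 104.4]
ee_rot: [179.5, 0.1, 93.8]
force: [0.1, -0.4, -0.2]
gripper_width: 13.5
```

```bash
python3 go.py; python3 shells.py;python3 - <<'E'
from workcell import eyes
import cv2,numpy as np
f=eyes.grab_frame("side");im=f["color"]
cv2.imwrite("pics/s5.png",cv2.resize(im[80:320,120:380],None,fx=2.3,fy=2.3,interpolation=2)[:,:,::-1])
E
```

```text
20.375 along 84.8 lat -151.2 z 104.4 rot [1.7952e+02 8.0000e-02 9.3790e+01] w 13.5 F [ 0.1 -0.4 -0.2]
turn [ 0.008  0.001 -0.002]
[225. 176.] 330 board pos [-8.7 28.1 61.9] ztop 73.8
[275. 253.] 195 board pos [182.1  95.9  21.7] ztop 24.3
[180. 265.] 217 board pos [177.8 -88.7  21.1] ztop 23.7
[211. 266.] 221 board pos [191.  -29.8  21. ] ztop 24.1
```

View pics/s5.png

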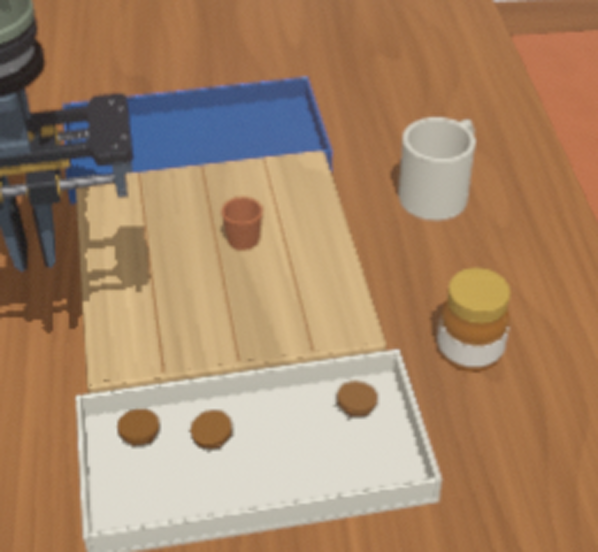

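The final picture shows all three shells in the white tray, at (138,427), (211,429) and (357,398). The blue tray is empty, the pot (242,223), mug and jar are where they were, and the arm is clear.

```bash
python3 -c "
from workcell import job
print(job.job_done())"
```

```text
the job is handed in; nothing more can be done
None
```

All three half walnut shells are in the white tray. I pushed each one along the board's y with nearly shut fingertips and never gripped or lifted one. I handed the job in at about 20.5 s of the 54 s allowed.

- **First sweep missed:** the reported TCP height read about 40 mm lower than the real fingertips, so the first pass went over shell 1 without touching it. The depth images showed this, and I set the heights from them for every push after that.
- **Last checks:** in the final side image and depth map the three shells rest in the tray, tops about 24 mm above the table, dome down. The blue tray is empty. The pot's measured position is unchanged, and the mug and jar look unmoved in the picture. Every force reading I took stayed near zero, and the arm ended clear of everything.

Apart from the height reading, no check failed or disagreed. The top and side views put the shells within about 4 mm of each other, which the fingers tolerate.

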